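# Trim the macro camera boom for a bracelet exposure

## Robot

A 7-joint arm with a two-finger parallel gripper is mounted at the origin on the work surface. World frame = base frame: x ahead of the robot, y to its left, z up, the work surface at z = 0. Lengths are in m, angles in rad, forces in N, time in s.
With the tool pointing down it reaches from about 0.425 to 0.825 m from the base axis. Payload 3.6 kg.
Tool frame: the origin (TCP) lies at the very end of the fingers, on their centre line; the grasp point (between the pads) lies 19 mm behind it; z points along the fingers, y is the line along which they close (so a half turn about z gives the same grasp; the last joint's range is limited). The gripper opens to 85 mm and grips with 20 to 120 N. Pads are 22 mm wide; open, the fingers measure 114 mm over their backs; the gripper's body (76 mm by 85 mm) begins 54 mm behind the grasp point. The pads swing forward as they close: fully open they stand 13 mm farther back than shut.
Start: joints at [-1.204, 0.615, -0.013, 1.423, 0.008, 1.103, -0.04], TCP at [0.249, 0.6, 0.231] pointing down, gripper open.
Joint ranges: [-3.12, 3.12], [-0.3, 2.06], [-1.34, 1.32], [0.26, 2.42], [-1.36, 4.5], [0.01, 1.98], [-2.84, 2.84]. Speed limits (rad/s): [2.79, 2.79, 3.14, 3.14, 3.14, 3.14, 3.14].

## Interface

Orientations are given as a rotation vector (axis times angle).
In Python, from cell import env gives the robot as it stands.
- The arm moves only by the shell command python3 -m handwheel 'ROWS'. ROWS is text: rows parted by semicolons, each of 5 numbers parted by spaces: the shift along the tool's x, y, z in mm, then the turn about the tool's z in rad, then the opening, from 0 (shut) to 1 (fully open). In form: dx dy dz spin gripper; .... A call has 1 to 12 rows; each row shifts and turns the commanded pose from where the row before left it, along the tool's axes as they then stand; what a row does not reach is not made up. A row lasts 1/12 s, in which the tool goes at most 41.7 mm and 7.16 degrees, less where a joint would pass 70% of its speed; a pose out of reach is approached as far as the arm can. A call with a gripper value outside its range is refused whole. The fingers move at their own pace and stop on an object; the grip force is fixed at half the most. Time passes only in rows, so rows that do not move let the fingers close. It gives the time, the measured TCP pose, the force, the opening and the grip force at its end, in the units of the state.
- env.read_state(): the state, without advancing time (a new reading comes with each control period).
- env.snapshot(name): name is "scene" or "top"; returns the picture (480x640x3 uint8, red, green, blue); there is no depth.
- env.camera_info(name): a dict with "intrinsics" (3x3 intrinsics, pixels), "dist" ([k1, k2, p1, p2, k3] as OpenCV has them; the pictures are not rectified), "rvec" (rotation vector, rad) and "tvec" (3), from world to camera coordinates, as OpenCV has them. Camera axes: x right, y down, z forward; pixel columns grow to the right and rows downward; lengths in m; the calibration is good to about 2 mm. A picture is of the moment at which its call begins. camera_info takes no time and is no camera call.
- env.sign_off(): hands the job in; it is judged then, once.
Trained networks look in the newest picture that a camera, given by its name, has taken for a name from the list of things; names that differ only in an ending like _2 or _b are one class to them, and where a whole thing is asked for, a point or a joint stands for the part that bears it (a point fixed in the world has none). Each returns a list of dicts, best first, with "conf" (0 to 1); they miss things now and then, are a little off and sometimes report something else, mostly with a low value. They report only what shows in the picture. A call takes as long as a camera call.
- env.recognise(camera, query): "location" ([x, y, z] in m, in the coordinates of the camera as it stood for that picture, good to about 4 mm: the middle of the surface that is visible of it).
- env.masks_of(camera, query): "mask" (480x640 bool, what is visible of it).
The state is a dict: "time": time; "joint_positions": joint angles; "joint_vel": joint speeds; "joint_efforts": joint torques, N m; "ee_pos": TCP position; "tcp_rot": TCP orientation; "force": force on the tool from outside, world axes, zero at the start; "moment": the same for the moment, N m; "grip_width": finger opening in m; "gripper_force": force on a finger pad.
Only numpy, scipy, OpenCV 4.12 (cv2) and the standard library are available. Lean on these libraries where they do the work, as an engineer would, in place of code of your own. Each camera call takes 0.05 s, during which the arm holds its last target. There are 200 camera calls.

## Task

Work the black trim slider on the console so that the camera boom lifts off its rest and its red pointer comes inside the green tab, and keep the pointer inside the tab without a break for a six second exposure (it will not stay there by itself). Then let the counterweight end of the boom back down gently onto its rest and let go. Never touch the boom or what it carries, never let it swing fast or slam onto a rest, and leave the bracelet where it lies.

Things in the scene. Friction and masses are not known exactly. Their poses are not given: they have to be found in the camera images.
- rig: Stand of the macro-photo boom, fixed: dark foot, aluminium mast 188 mm high behind the boom, white scale arc above the pivot. Origin on the table under the middle of the boom. The boom's pivot axis runs along the rig's x, 180 mm above the origin. Seen from the robot, +y is left.
- boom: Grey tube 520 x 20 mm along its own y, on a near frictionless bearing; origin on the pivot; it turns about the rig's x. Tilt = angle of its y axis below the horizontal: positive = camera end (+y) low, pointer leaning to +y. Parked (the start) at -0.22 rad, counterweight end on its rest; +0.22 at the other rest. It must swing gently: stay under 0.5 rad/s (0.7 is a slam).
- rest_bar: Heavy loose steel plate 100 x 560 x 12 mm (3 kg) on the table under the boom, with a rubber-topped post 26 mm thick at y = +252 and -252 mm that stops the boom at +0.22 and -0.22 rad. Origin: on the table under the pivot; the plate spans -15 to +85 mm in x. To be left where it is.
- light_pack: Blue battery pack, 30 x 60 x 40 mm, on the boom above the pivot (origin: the pivot); 0.2 kg nominal. It makes the boom top-heavy: it tips away from balance to either side. Nominal with the trim spring counted in: inertia 0.043 kg m2, tipping torque 0.10 N m per rad of tilt (varies by 32 %), damping 0.004 N m s/rad, so deviations grow with a time constant of about 0.65 s.
- camera: Black camera with its lens down, 80 x 62 x 66 mm, 0.45 kg nominal, on the boom 200 mm to +y of the pivot (origin: the pivot). Camera and counterweight each vary by 4 %, which shifts the slider position that balances the level boom by up to 50 mm either way from its nominal value.
- counterweight: Two brass discs, 56 mm across, 0.45 kg nominal, on the boom 200 mm to -y of the pivot (origin: the pivot).
- drum: Orange spring drum with a short arm, 60 mm across, behind the boom on the pivot axis. The slider turns it at once (15 rad per metre) and it twists the boom through a soft spring of 0.1 N m/rad. So a metre of slider gives 1.5 N m more torque towards positive tilt.
- trim (a joint): Position of the black trim slider (m), 0 to 0.16, growing towards the console's +y; 0 at the start. It stays where it is left (friction about 1.5 N). The nominal slider position that balances the boom is 0.08 m at level, and is smaller by 0.07 m per rad of more positive tilt.
- trim_top (a point): Centre of the top face of the slider's black grip, 76.5 mm above the table. The grip is a block 28 (console x) x 20 (console y) x 40 mm high, on an aluminium track 40 mm wide and 210 mm long along the console's y whose top is 36 mm above the table.
- console: Grey trim console fixed to the table, 100 (x) x 270 (y) x 22 mm; origin at the centre of its underside, z up. The slider runs along its y axis over its centre line; at trim = 0 the grip is 80 mm to -y of the centre, at 0.16 it is 80 mm to +y.
- pointer_tip (a point): Tip of the red pointer (4 x 7 mm, standing up from the pivot, fixed to the boom): the point 165 mm above the pivot in the boom's own frame; it swings with the boom.
- index (a joint): Angle of the green tab on the scale arc (rad), in the same sense as the boom's tilt: the pointer is at the middle of the tab when tilt = index. Set anew each run between -0.06 and 0.13; it stays put and is not to be moved. The tab, 22 x 22 x 16 mm, spans 0.06 rad to either side of its middle.
- index_mark (a point): The point at 165 mm radius from the pivot, just under the middle of the green tab, where the pointer tip should be; the pointer counts as inside within 11 mm (0.067 rad).
- bracelet: Bead bracelet, 80 mm across and 23 mm high, lying on the rest bar under the camera; origin at the centre of its underside. To be left alone.

How it is judged:
On the way:
1. the pointer stays inside the green tab (within 11 mm of its middle) for 6 s (distance between pointer_tip and index_mark below 0.011 m), for 6 s.
At the end, for the whole second after the job is handed in: The boom is parked, its counterweight end on the rest (tilt below about -0.2 rad) and still (under 0.05 rad/s); the green tab and the rest bar have not been shifted (6 mm, 10 mm) (y of pointer_tip in the frame of rig below -0.0325 m and angular speed of boom below 0.05 rad/s and distance of index_mark from where it was at the start of the episode below 0.006 m and distance of rest_bar from where it was at the start of the episode below 0.01 m); the robot touches nothing.
It fails at once if the boom swings faster than 0.7 rad/s (angular speed of boom above 0.7 rad/s).
It fails at once if the robot touches the boom or what it carries (contact force between the arm and boom above 0.3 N).
It fails at once if the fingers touch the boom or what it carries (contact force between the fingers and boom above 0.3 N).
It fails at once if the bracelet is moved by more than 15 mm (distance of bracelet from where it was at the start of the episode above 0.015 m).
It also fails if it takes over 72 s, if anything falls off the work surface, if the arm or the gripper's body presses on something with over 40 N, if the wrist force passes 120 N, or if a joint passes its speed limit or range.

## Working session

There is one attempt and no reset: what is moved stays moved. The work goes in short steps, Python scripts to look and compute and a shell command to move; the robot and the scene stay as the last step left them, time stands still between calls to the robot, and variables do not carry over. Pictures are saved under pics/ and viewed, at most 10 in all, crops included, and the job is handed in when it is done.

```bash
mkdir -p pics; ls; python3 - <<'E'
from cell import env
import cv2,numpy as np
s=env.read_state();print({k:np.round(v,3) for k,v in s.items()})
ims=[env.snapshot(n) for n in("scene","top")]
for n,i in zip(("scene","top"),ims):
    cv2.imwrite(f"pics/{n}0.png",i[:,:,::-1])
    c=env.camera_info(n);print(n,c)
    R=cv2.Rodrigues(np.array(c["rvec"],float))[0];t=np.array(c["tvec"],float).ravel()
    for q in("console","trim_top","rig","pointer_tip","index","boom"):
        try:
            print(q,[(np.round(R.T@(np.array(d["location"])-t),3),round(d["conf"],2)) for d in env.recognise(n,q)[:2]])
        except Exception as e: print(q,e)
E
```

```text
pics
{'time': np.float64(0.0), 'joint_positions': array([-1.204,  0.616, -0.013,  1.425,  0.008,  1.103, -0.04 ]), 'joint_vel': array([-0.   , -0.   ,  0.   ,  0.001, -0.001,  0.   ,  0.   ]), 'joint_efforts': array([-0.0000e+00, -4.6923e+01,  2.5900e-01, -1.7103e+01,  1.0000e-02,
        1.0000e-02,  0.0000e+00]), 'ee_pos': array([0.249, 0.6  , 0.23 ]), 'tcp_rot': array([-0.613, -3.081,  0.004]), 'force': array([0.016, 0.116, 0.048]), 'moment': array([-0.018, -0.003,  0.05 ]), 'gripper_force': np.float64(0.0), 'grip_width': np.float64(0.085)}
scene {'intrinsics': array([[467.33781595,   0.        , 327.12865545],
       [  0.        , 467.33781595, 237.50709167],
       [  0.        ,   0.        ,   1.        ]]), 'dist': array([-0.02371345,  0.        ,  0.        ,  0.        ,  0.        ]), 'rvec': array([ 1.74064574,  1.52423737, -0.81527848]), 'tvec': array([-0.11451371, -0.15959914,  1.4529303 ])}
console [(array([ 0.505, -0.112,  0.03 ]), 0.58)]
trim_top [(array([ 0.51 , -0.188,  0.069]), 0.58)]
rig [(array([0.715, 0.048, 0.206]), 0.77), (array([ 0.51 , -0.189,  0.067]), 0.
[... 207 characters left out ...]
72]), 0.28)]
top {'intrinsics': array([[471.7574506 ,   0.        , 323.30353521],
       [  0.        , 471.7574506 , 235.32630526],
       [  0.        ,   0.        ,   1.        ]]), 'dist': array([-0.10062056,  0.        ,  0.        ,  0.        ,  0.        ]), 'rvec': array([ 2.10497257, -2.14906351,  0.2208471 ]), 'tvec': array([0.04147626, 0.64497286, 0.94467162])}
console [(array([ 0.491, -0.111,  0.015]), 0.6)]
trim_top [(array([ 0.722, -0.007,  0.011]), 0.75), (array([ 0.49 , -0.19 ,  0.072]), 0.53)]
rig [(array([0.691, 0.045, 0.201]), 0.83)]
pointer_tip [(array([0.698, 0.066, 0.224]), 0.88)]
index [(array([0.737, 0.034, 0.367]), 0.47)]
boom [(array([0.695, 0.066, 0.226]), 0.8)]
```

View pics/scene0.png

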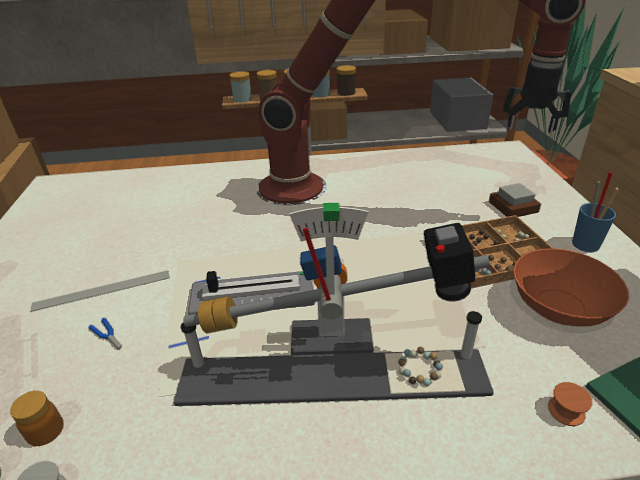

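View pics/top0.png

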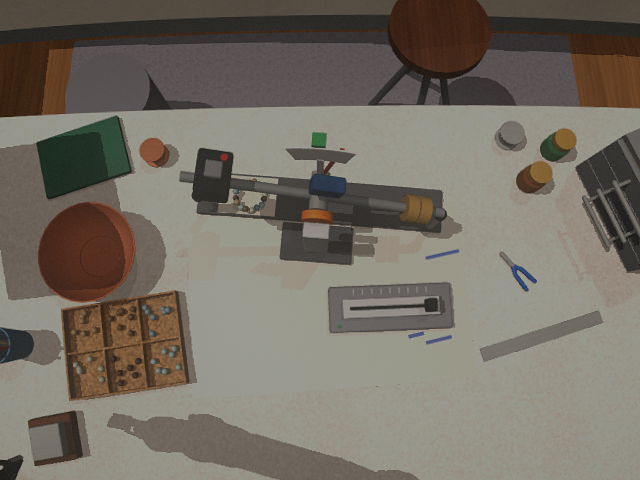

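```bash
cat > h.py <<'E'
import cv2,numpy as np
from cell import env
def cam(n):
    c=env.camera_info(n);return np.array(c["intrinsics"]),np.array(c["dist"]),np.array(c["rvec"],float),np.array(c["tvec"],float).ravel()
def ray(n,px):
    K,d,r,t=cam(n);R=cv2.Rodrigues(r)[0]
    u=cv2.undistortPoints(np.array(px,float).reshape(-1,1,2),K,d).reshape(-1,2)
    return -R.T@t,np.c_[u,np.ones(len(u))]@R
def plane(n,px,z):
    o,d=ray(n,px);return o+d*((z-o[2])/d[:,2])[:,None]
def proj(n,P):
    K,d,r,t=cam(n);return cv2.projectPoints(np.array(P,float).reshape(-1,1,3),r,t,K,d)[0].reshape(-1,2)
def tri(pa,pb):
    (o1,d1),(o2,d2)=ray("scene",[pa]),ray("top",[pb]);d1,d2=d1[0],d2[0]
    s=np.linalg.lstsq(np.c_[d1,-d2],o2-o1,rcond=None)[0];a,b=o1+s[0]*d1,o2+s[1]*d2
    return (a+b)/2,np.linalg.norm(a-b)
def red(im):
    f=im.astype(int);return (f[:,:,0]>90)&(f[:,:,0]>2.6*f[:,:,1])&(f[:,:,0]>2.6*f[:,:,2])
E
python3 - <<'E'
from h import *
S=env.snapshot("scene");T=env.snapshot("top")
for n,q,z in(("top","console",.022),("scene","rest_bar",.012),("top","rest_bar",.012)):
    for d in env.masks_of(n,q)[:1]:
        m=d["mask"];c=np.argwhere(m)[:,::-1].astype(float)
        P=plane(n,c,z)[:,:2]*1000
        r=cv2.minAreaRect(P.astype(np.float32));print(n,q,d["conf"],len(c),r,np.round(cv2.boxPoints(r)).tolist())
def cen(m): return np.argwhere(m)[:,::-1].mean(0)
def green(im):
    f=im.astype(int);return (f[:,:,1]>1.6*f[:,:,0])&(f[:,:,1]>1.6*f[:,:,2])&(f[:,:,1]>70)
gs=green(S);gs[:, :290]=0;gs[:,370:]=0;gs[240:]=0
gt=green(T);gt[:,:290]=0;gt[:,370:]=0;gt[:120]=0;gt[165:]=0
print("tab",gs.sum(),gt.sum(),cen(gs),cen(gt),tri(cen(gs),cen(gt)))
rs=red(S);y,x=np.nonzero(rs[220:310,290:345]);print("red",len(x),x.min()+290,x.max()+290,y.min()+220,y.max()+220)
rt=red(T);y,x=np.nonzero(rt[130:200,290:370]);print("redtop",len(x),x.min()+290,x.max()+290,y.min()+130,y.max()+130)
c=np.hstack([cv2.resize(S[190:320,260:360],(400,520),interpolation=0),cv2.resize(T[125:225,280:380],(400,400),interpolation=0) if 0 else cv2.resize(T[125:255,280:380],(400,520),interpolation=0)])
cv2.imwrite("pics/c1.png",c[:,:,::-1])
E
```

```text
top console 0.7 5567 ((491.9560546875, -114.485107421875), (99.52178192138672, 269.1304931640625), 1.1280661821365356) [[440.0, 19.0], [445.0, -250.0], [544.0, -248.0], [539.0, 21.0]]
scene rest_bar 0.74 15117 ((696.8171997070312, 42.847564697265625), (621.9219970703125, 206.61805725097656), 85.11061096191406) [[567.0, -258.0], [773.0, -276.0], [826.0, 344.0], [620.0, 361.0]]
top rest_bar 0.58 5238 ((734.1583251953125, 30.650299072265625), (565.0262451171875, 101.24008178710938), 84.18478393554688) [[655.0, -245.0], [756.0, -256.0], [813.0, 307.0], [712.0, 317.0]]
tab 141 169 [330.70212766 206.90070922] [318.44378698 138.98224852] (array([0.73793549, 0.03855414, 0.36721815]), np.float64(0.0021779840570049463))
red 26 303 326 228 289
redtop 3 341 343 149 149
```

View pics/c1.png

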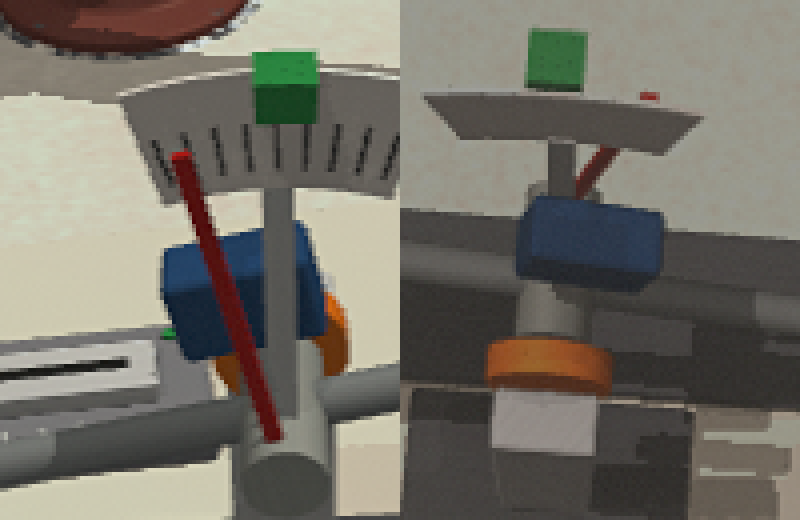

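```bash
python3 - <<'E'
from h import *
o=np.array([.6994,.0342,0]);a=-.1009;X=np.array([np.cos(a),np.sin(a),0]);Y=np.array([-np.sin(a),np.cos(a),0])
def rig(P): P=np.array(P)-o;return np.round([P@X,P@Y,P[2]],4)
t,e=tri((305.4,229.2),(342.5,149.2));print("tip",rig(t),e)
t,e=tri((330.9,207),(318.6,139));print("tab",rig(t),e)
# tip predictions for pointer x offsets
for px in (.02,.03,.04):
  for th in(-.22,0,.05):
    P=o+px*X+Y*.165*np.sin(th)+np.array([0,0,.18+.165*np.cos(th)]);b=o+px*X+np.array([0,0,.18]);
    P2=o+px*X+Y*.187*np.sin(th)+np.array([0,0,.18+.187*np.cos(th)])
    print(px,th,proj("scene",[P,b,P2]).round(1).tolist(),proj("top",[P,P2]).round(1).tolist())
S=env.snapshot("scene");np.save("S0.npy",S)
hsv=cv2.cvtColor(S,cv2.COLOR_RGB2HSV)
print("pointer px",[ (hsv[y,x].tolist(),S[y,x].tolist()) for x,y in((306,232),(312,250),(320,275),(327,296))]);print("brass",[(hsv[y,x].tolist(),S[y,x].tolist()) for x,y in((215,315),(205,310),(228,310))],"arm",S[130,285],S[50,330])
s=env.read_state();R=cv2.Rodrigues(s["tcp_rot"])[0];print(R.round(3));cy=np.array([-.0197,.9998,0])
ang=np.arctan2(cy@-R[:,0],cy@R[:,1]);print("spin to console y",ang)
E
```

```text
tip [ 0.0383 -0.0297  0.3317] 0.004524019651574684
tab [0.038  0.0082 0.3671] 0.00268519837963889
0.02 -0.22 [[299.3, 216.9], [326.9, 298.8], [295.1, 204.2]] [[344.6, 158.1], [348.5, 153.4]]
0.02 0 [[324.2, 213.8], [326.9, 298.8], [323.8, 200.6]] [[322.0, 155.4], [322.1, 150.3]]
0.02 0.05 [[329.9, 213.8], [326.9, 298.8], [330.4, 200.6]] [[316.8, 155.0], [316.1, 149.8]]
0.03 -0.22 [[299.1, 220.7], [327.0, 303.0], [294.8, 207.9]] [[345.0, 152.2], [348.9, 147.4]]
0.03 0 [[324.3, 217.6], [327.0, 303.0], [323.9, 204.3]] [[322.5, 149.4], [322.6, 144.2]]
0.03 0.05 [[330.1, 217.5], [327.0, 303.0], [330.6, 204.2]] [[317.3, 149.1], [316.6, 143.8]]
0.04 -0.22 [[298.9, 224.6], [327.1, 307.3], [294.6, 211.7]] [[345.4, 146.3], [349.3, 141.4]]
0.04 0 [[324.4, 221.4], [327.1, 307.3], [324.0, 208.1]] [[323.0, 143.5], [323.2, 138.1]]
0.04 0.05 [[330.3, 221.4], [327.1, 307.3], [330.8, 208.0]] [[317.8, 143.2], [317.1, 137.7]]
pointer px [([1, 208, 82], [82, 17, 15]), ([1, 220, 81], [81, 13, 11]), ([0, 202, 82], [82, 18, 17]), ([1, 211, 81], [81, 16, 14])]
brass [([19, 165, 125], [125, 94, 44]), ([19, 168, 153], [153, 115, 52]), ([18, 169, 113], [113, 83, 38])] arm [54 40 33] [45 25 23]
[[-0.924  0.383 -0.   ]
 [ 0.383  0.924 -0.   ]
 [ 0.    -0.    -1.   ]]
spin to console y -0.41246169446827563
```

```bash
python3 -m handwheel '0 0 0 -0.103 1;0 0 0 -0.103 1;0 0 0 -0.103 1;0 0 0 -0.103 1;-28.6 -29 0 0 1;-28.6 -29 0 0 1;-28.6 -29 0 0 1;-28.6 -29 0 0 1;-28.6 -29 0 0 1;-28.6 -29 0 0 1;-28.6 -29 0 0 1;-28.6 -29 0 0 1'
python3 -m handwheel '0 -37 0 0 1;0 -37 0 0 1;0 -37 0 0 1;0 -37 0 0 1;0 -37 0 0 1;0 -37 0 0 1;0 -37 0 0 1;0 -37 0 0 1;0 -37 0 0 1;0 -37 0 0 1;0 -37 0 0 1;0 -37 0 0 1'
python3 -m handwheel '0 -40 0 0 0.6;0 -40 0 0 0.6;0 -40 0 0 0.6;0 0 0 0 0.6;0 0 0 0 0.6'
```

```text
time: 2.0
ee_pos: [0.4833, 0.3714, 0.2316]
tcp_rot: [-0.03, 3.141, 0.0]
force: [0.6, 0.8, -0.2]
grip_width: 0.0851
gripper_force: 0.0
time: 3.0
ee_pos: [0.4904, -0.0728, 0.2317]
tcp_rot: [-0.03, 3.141, -0.0]
force: [0.2, 0.9, -0.2]
grip_width: 0.0855
gripper_force: 0.0
time: 3.42
ee_pos: [0.4922, -0.1944, 0.2313]
tcp_rot: [0.019, -3.141, 0.002]
force: [-0.2, 1.9, 0.2]
grip_width: 0.0512
gripper_force: 0.0
```

```bash
python3 - <<'E'
from h import *
s=env.read_state();R=cv2.Rodrigues(s["tcp_rot"])[0];g=np.array([.4936,-.1945,.044])
print(s["time"],s["ee_pos"],R.round(3),"tool delta mm",(R.T@(g-s["ee_pos"])*1000).round(1))
S=env.snapshot("scene");cv2.imwrite("pics/s1.png",S[:,:,::-1]);T=env.snapshot("top");cv2.imwrite("pics/t1.png",T[:,:,::-1])
E
```

```text
3.4167 [ 0.49218222 -0.19443045  0.23126161] [[-1.    -0.012 -0.   ]
 [-0.012  1.    -0.001]
 [ 0.    -0.001 -1.   ]] tool delta mm [ -1.4   0.2 187.3]
```

View pics/s1.png

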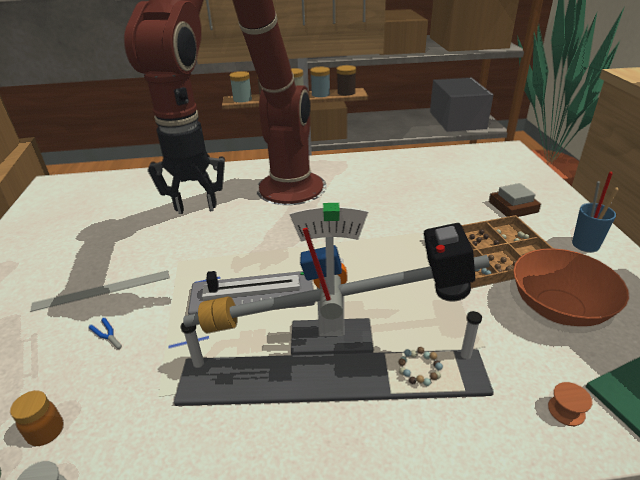

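```bash
python3 -m handwheel '-1 0 35 0 0.6;0 0 35 0 0.6;0 0 35 0 0.6;0 0 35 0 0.6;0 0 30 0 0.6;0 0 17 0 0.6;0 0 0 0 0.6;0 0 0 0 0;0 0 0 0 0;0 0 0 0 0;0 0 0 0 0;0 0 0 0 0'
cat > meas.py <<'E'
import sys,json,os
from h import *
from scipy.linalg import solve_discrete_are,expm
o=np.array([.6994,.0342,0]);a=-.1009;X=np.array([np.cos(a),np.sin(a),0]);Y=np.array([-np.sin(a),np.cos(a),0]);Z=np.array([0,0,1.])
cy=np.array([-.0197,.9998,0])
ths=np.linspace(-.26,.26,27)
def dirs(t): return Y*np.cos(t)-Z*np.sin(t), Y*np.sin(t)+Z*np.cos(t)
slope=[];bv=[]
for t in ths:
    y,z=dirs(t);p=proj("scene",[o+.18*Z+.03*X+.15*z,o+.18*Z+.03*X+.02*z,o+.18*Z-.2*y])
    slope.append((p[0,0]-p[1,0])/(p[1,1]-p[0,1]));bv.append(p[2,1])
def tilt(S):
    f=S.astype(int);r=(f[...,0]>60)&(f[...,0]>3.2*f[...,1])&(f[...,0]>3.2*f[...,2]);r[:222]=0;r[300:]=0;r[:,:285]=0;r[:,:][:,375:]=0
    n,l,st,_=cv2.connectedComponentsWithStats(r.astype(np.uint8));k=1+np.argmax(st[1:,4]);v,u=np.nonzero(l==k)
    A=np.polyfit(v,u,1);e=u-np.polyval(A,v);g=abs(e)<2.5;A=np.polyfit(v[g],u[g],1)
    h=cv2.cvtColor(S,cv2.COLOR_RGB2HSV).astype(int);m=(abs(h[...,0]-19)<4)&(h[...,1]>130)&(h[...,2]>50);m[:240]=0;m[375:]=0;m[:,:180]=0;m[:,250:]=0
    n,l,st,c=cv2.connectedComponentsWithStats(m.astype(np.uint8));k=1+np.argmax(st[1:,4])
    return float(np.interp(-A[0],slope,ths)),float(np.interp(-c[k,1],-np.array(bv),ths)),int(g.sum()),int(st[k,4])
E
python3 - <<'E'
from meas import *
t=tilt(np.load("S0.npy"));print(t)
s=env.read_state();print(s["time"],s["ee_pos"],s["grip_width"],s["gripper_force"])
S=env.snapshot("scene");print(tilt(S));cv2.imwrite("pics/s2.png",S[:,:,::-1])
json.dump(dict(off=[-.22-t[0],-.22-t[1]],p0=float(cy@s["ee_pos"])),open("cal.json","w"))
E
```

```text
time: 4.52
ee_pos: [0.4954, -0.1906, 0.0461]
tcp_rot: [-0.031, 3.138, -0.001]
force: [-0.2, 1.5, 7.4]
grip_width: 0.0188
gripper_force: 60.3
(-0.21814713384711282, -0.2384549188560629, 282, 1033)
4.5167 [ 0.49540671 -0.19064438  0.04613733] 0.01884890284644329 60.2542769908905
(-0.2176668733426867, -0.23889767181756014, 281, 1036)
```

View pics/s2.png

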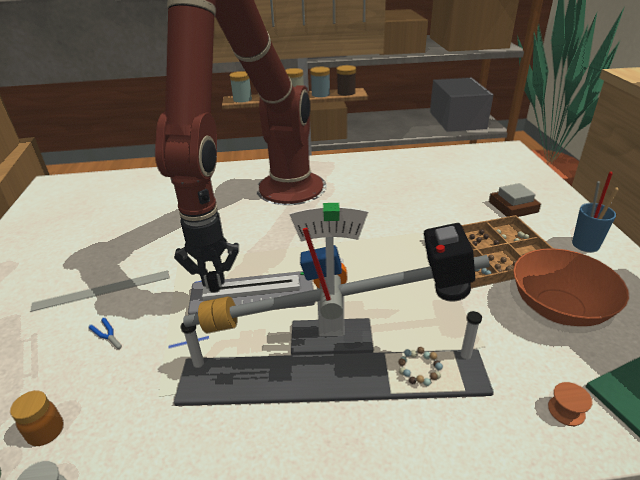

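```bash
cat > st.py <<'E'
# usage: st.py ref nramp nnext [lift]
from meas import *
from scipy.integrate import solve_ivp
ref,nr,nn=float(sys.argv[1]),int(sys.argv[2]),int(sys.argv[3]);lift=len(sys.argv)>4
c=json.load(open("cal.json"));I,C=.043,.004
s0=env.read_state();s=float(cy@s0["ee_pos"])-c["p0"];Zs=[]
for _ in range(2):
    t=float(env.read_state()["time"]);Zs.append((t,tilt(env.snapshot("scene"))))
th=[(t,z[0]+c["off"][0],z[1]+c["off"][1]) for t,z in Zs]
print("t %.2f s %.1f mm"%(th[-1][0],s*1e3),"tilt",[(round(a,4),round(b,4)) for _,a,b in th],[z[2:] for _,z in Zs],"F",np.round(s0["force"],1))
def prop(x,t0,t1,sf):
    if t1<=t0: return np.array(x)
    f=lambda t,y:[y[1],(1.5*(sf(t)-x[2])+x[3]*y[0]-C*y[1])/I]
    return np.r_[solve_ivp(f,(t0,t1),x[:2],max_step=.03,rtol=1e-6).y[:,-1],x[2:]]
st=c.get("st")
if st is None and lift:
    st=dict(t=th[0][0],s=s,x=[th[0][1],0.,s-.017,.1],P=np.diag([.003,.08,.008,.02]).__pow__(2).tolist())
if st:
    x,P,tp=np.array(st["x"]),np.array(st["P"]),st["t"];T0=c.get("tend",tp)+.03;d=max(nr,1)/12
    sf=lambda t:st["s"]+(s-st["s"])*np.clip((t-T0)/d,0,1)
    for t,a,b in th:
        if t>tp:
            n=prop(x,tp,t,sf);F=np.array([(prop(x+e,tp,t,sf)-n)/1e-4 for e in np.eye(4)*1e-4]).T
            x=n;P=F@P@F.T+np.diag([1e-7,4e-5,4e-6,1e-6])*(t-tp)
        H=np.array([[1.,0,0,0]]);z=.5*(a+b);Sg=P[0,0]+.002**2;G=P[:,0]/Sg;print("innov %.4f"%(z-x[0]));x=x+G*(z-x[0]);P=P-np.outer(G,P[0]);tp=t
        x[3]=np.clip(x[3],.06,.15)
    c["st"]=dict(t=tp,s=s,x=x.tolist(),P=P.tolist())
    te=float(env.read_state()["time"]);xn=prop(x,tp,te+.06,lambda t:s);T=(nn+1)/12
    M=np.zeros((3,3));M[0,1]=1;M[1]=[x[3]/I,-C/I,1.5/I];E=expm(M*T);A,B=E[:2,:2],E[:2,2:]
    S=solve_discrete_are(A,B,np.diag([1/.04**2,1/.15**2]),[[1/.02**2]]);Kg=np.linalg.solve([[1/.02**2]]+B.T@S@B,B.T@S@A)[0]
    se=x[2]-x[3]*ref/1.5;u=se-Kg@(xn[:2]-[ref,0]);u=float(np.clip(u,0,.155))
    xe=prop(xn,0,T,lambda t:u);xh=prop(xn,0,T,lambda t:s)
    print("x th %.4f w %.3f b %.1f K %.3f  sd"%(x[0],x[1],x[2]*1e3,x[3]),np.sqrt(np.diag(P)).round(4),"| seq %.1f -> s %.1f: DY %.1f"%(se*1e3,u*1e3,(u-s)*1e3),"next th %.3f w %.3f | if hold %.3f %.3f"%(*xe[:2],*xh[:2]))
c["tend"]=float(env.read_state()["time"]);json.dump(c,open("cal.json","w"))
E
python3 -m handwheel '0 12 0 0 0;0 12 0 0 0;0 12 0 0 0;0 0 0 0 0'; python3 st.py 0.044 3 6
```

```text
time: 4.9
ee_pos: [0.4947, -0.1525, 0.0461]
tcp_rot: [-0.035, 3.138, 0.001]
force: [0.1, 2.7, 7.4]
grip_width: 0.019
gripper_force: 60.7
t 4.95 s 38.1 mm tilt [(-0.2195, -0.22), (-0.2197, -0.2199)] [(279, 1035), (281, 1032)] F [0.1 2.7 7.4]
```

```bash
python3 -m handwheel '0 2 0 0 0;0 2 0 0 0;0 2 0 0 0;0 1 0 0 0;0 1 0 0 0;0 1 0 0 0'; python3 st.py 0.044 6 6
```

```text
time: 5.5
ee_pos: [0.4947, -0.147, 0.0461]
tcp_rot: [-0.029, 3.137, -0.003]
force: [0.5, -0.4, 7.0]
grip_width: 0.0194
gripper_force: 60.6
t 5.55 s 43.7 mm tilt [(-0.2197, -0.22), (-0.2197, -0.2195)] [(279, 1033), (279, 1033)] F [ 0.5 -0.4  7. ]
```

```bash
python3 -m handwheel '0 2 0 0 0;0 2 0 0 0;0 2 0 0 0;0 1 0 0 0;0 1 0 0 0;0 1 0 0 0'|head -1; python3 st.py 0.044 6 6
```

```text
time: 6.1
t 6.15 s 52.6 mm tilt [(-0.2194, -0.2199), (-0.2195, -0.2201)] [(277, 1035), (277, 1034)] F [ 0.5 -2.   7.5]
```

```bash
python3 -m handwheel '0 2 0 0 0;0 2 0 0 0;0 2 0 0 0;0 1 0 0 0;0 1 0 0 0;0 1 0 0 0'|head -1; python3 st.py 0.044 6 6
```

```text
time: 6.7
t 6.75 s 61.5 mm tilt [(-0.2194, -0.2196), (-0.2195, -0.2201)] [(276, 1031), (278, 1034)] F [ 0.2 -1.7  7.7]
```

```bash
python3 -m handwheel '0 2 0 0 0;0 1 0 0 0;0 1 0 0 0;0 1 0 0 0;0 0 0 0 0;0 0 0 0 0'|head -1; python3 st.py 0.044 6 6
```

```text
time: 7.3
t 7.35 s 66.6 mm tilt [(-0.2193, -0.2199), (-0.2193, -0.2198)] [(277, 1033), (277, 1031)] F [-0.4 -1.3  6.7]
```

```bash
python3 -m handwheel '0 2 0 0 0;0 2 0 0 0;0 2 0 0 0;0 0 0 0 0;0 0 0 0 0;0 0 0 0 0'|head -1; python3 st.py 0.044 6 6
```

```text
time: 7.9
t 7.95 s 72.9 mm tilt [(-0.2188, -0.2201), (-0.2188, -0.2199)] [(276, 1036), (277, 1035)] F [ 0.3 -1.   8. ]
```

```bash
python3 -m handwheel '0 1 0 0 0;0 0 0 0 0'|head -1; python3 st.py 0.044 6 6
```

```text
time: 8.17
t 8.22 s 73.6 mm tilt [(-0.2186, -0.22), (-0.219, -0.2197)] [(276, 1035), (279, 1035)] F [-1.5 -2.4  8. ]
```

```bash
python3 -m handwheel '0 2 0 0 0;0 2 0 0 0;0 1 0 0 0;0 0 0 0 0;0 0 0 0 0;0 0 0 0 0'|head -1; python3 st.py 0.044 6 6
```

```text
time: 8.77
t 8.82 s 78.7 mm tilt [(-0.2187, -0.2196), (-0.2184, -0.2195)] [(275, 1034), (275, 1032)] F [-0.3 -1.3  8.2]
```

```bash
python3 -m handwheel '0 2 0 0 0;0 2 0 0 0;0 1 0 0 0;0 0 0 0 0;0 0 0 0 0;0 0 0 0 0'|head -1; python3 st.py 0.044 6 6
```

```text
time: 9.37
t 9.42 s 83.6 mm tilt [(-0.2071, -0.2081), (-0.2041, -0.205)] [(281, 1034), (275, 1035)] F [ 0.5 -2.2  7.3]
```

```bash
python3 st.py 0.0 0 4 lift
```

```text
t 9.52 s 83.6 mm tilt [(-0.201, -0.2008), (-0.1961, -0.1971)] [(273, 1035), (276, 1036)] F [-0.4 -1.2  8.8]
innov 0.0001
innov 0.0042
x th -0.1973 w 0.066 b 66.1 K 0.100  sd [0.0018 0.0446 0.008  0.02  ] | seq 66.1 -> s 92.9: DY 9.3 next th -0.109 w 0.313 | if hold -0.138 0.172
```

```bash
python3 -m handwheel '0 0 0 0 0;0 0 0 0 0'|head -1; python3 st.py 0.044 1 5
```

```text
time: 9.73
t 9.78 s 83.6 mm tilt [(-0.1761, -0.175), (-0.1702, -0.1677)] [(273, 1039), (269, 1041)] F [ 0.3 -1.4  7.8]
innov 0.0039
innov 0.0002
x th -0.1690 w 0.137 b 64.6 K 0.098  sd [0.0017 0.0314 0.0057 0.0195] | seq 61.8 -> s 78.3: DY -5.4 next th -0.046 w 0.277 | if hold -0.022 0.378
```

```bash
python3 -m handwheel '0 -10 0 0 0;0 0 0 0 0;0 0 0 0 0'|head -1; python3 st.py 0.044 1 5
```

```text
time: 10.08
t 10.13 s 73.2 mm tilt [(-0.1271, -0.1276), (-0.122, -0.1196)] [(259, 1053), (260, 1063)] F [-0.2 -1.4  8. ]
innov -0.0070
innov -0.0001
x th -0.1208 w 0.130 b 66.5 K 0.099  sd [0.0016 0.0132 0.0027 0.0193] | seq 63.6 -> s 76.6: DY 3.4 next th -0.026 w 0.214 | if hold -0.041 0.150
```

```bash
python3 -m handwheel '0 2 0 0 0;0 0 0 0 0;0 0 0 0 0;0 0 0 0 0'|head -1; python3 st.py 0.044 1 5
```

```text
time: 10.52
t 10.57 s 75.7 mm tilt [(-0.0747, -0.0731), (-0.0685, -0.0664)] [(250, 1056), (249, 1065)] F [ 0.7 -1.1  7.5]
innov -0.0046
innov -0.0007
x th -0.0672 w 0.141 b 67.5 K 0.097  sd [0.0015 0.0115 0.0022 0.0183] | seq 64.6 -> s 66.0: DY -9.7 next th 0.012 w 0.105 | if hold 0.055 0.286
```

```bash
python3 -m handwheel '0 -10 0 0 0;0 0 0 0 0;0 0 0 0 0;0 0 0 0 0'|head -1; python3 st.py 0.044 1 5
```

```text
time: 10.95
t 11.00 s 65.5 mm tilt [(-0.0193, -0.0208), (-0.0172, -0.0171)] [(244, 1096), (242, 1093)] F [-0.4 -0.5  7.9]
innov -0.0066
innov -0.0019
x th -0.0164 w 0.082 b 69.0 K 0.089  sd [0.0015 0.0115 0.0017 0.0158] | seq 66.4 -> s 68.8: DY 3.4 next th 0.023 w 0.066 | if hold 0.008 0.004
```

```bash
python3 -m handwheel '0 4 0 0 0;0 0 0 0 0;0 0 0 0 0;0 0 0 0 0'|head -1; python3 st.py 0.044 1 5
```

```text
time: 11.38
t 11.43 s 70.2 mm tilt [(0.0113, 0.0101), (0.0102, 0.0165)] [(231, 1095), (246, 1079)] F [ 0.1 -0.8  8. ]
innov 0.0007
innov -0.0011
x th 0.0139 w 0.076 b 69.1 K 0.089  sd [0.0015 0.0109 0.0016 0.0146] | seq 66.4 -> s 62.5: DY -7.7 next th 0.044 w 0.005 | if hold 0.078 0.148
```

```bash
python3 -m handwheel '0 -7.5 0 0 0;0 0 0 0 0;0 0 0 0 0;0 0 0 0 0;0 0 0 0 0'|head -1; python3 st.py 0.044 1 5; python3 - <<'E'
from cell import env
import cv2
S=env.snapshot("scene");cv2.imwrite("pics/c3.png",cv2.resize(S[180:320,250:370],(600,700),interpolation=0)[:600,:,::-1])
E
```

```text
time: 11.9
t 11.95 s 62.4 mm tilt [(0.0461, 0.0443), (0.0465, 0.0454)] [(251, 1077), (253, 1074)] F [-0.3 -0.4  7.9]
innov 0.0029
innov -0.0008
x th 0.0463 w 0.028 b 68.8 K 0.090  sd [0.0015 0.0108 0.0016 0.0142] | seq 66.2 -> s 64.2: DY 1.9 next th 0.049 w -0.013 | if hold 0.040 -0.048
```

View pics/c3.png

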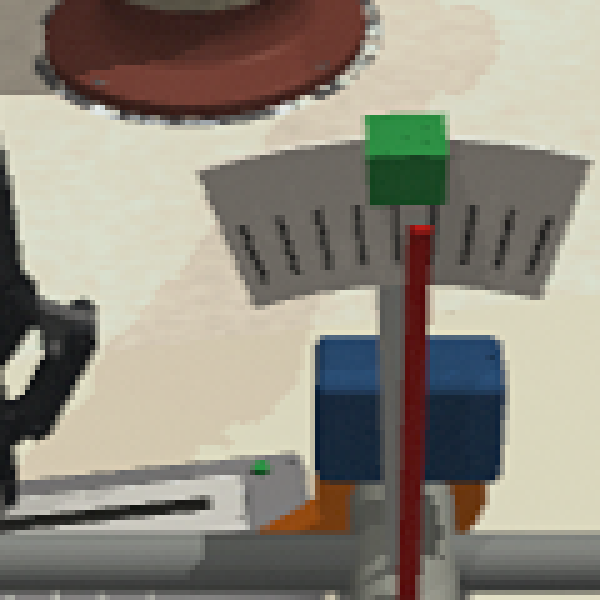

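```bash
python3 -m handwheel '0 0 0 0 0;0 0 0 0 0;0 0 0 0 0;0 0 0 0 0'|head -1; python3 st.py 0.022 1 5
```

```text
time: 12.38
t 12.43 s 62.4 mm tilt [(0.0361, 0.0388), (0.0331, 0.0343)] [(242, 1075), (253, 1072)] F [ 0.5 -1.3  7.9]
innov -0.0094
innov -0.0011
x th 0.0341 w -0.068 b 70.1 K 0.087  sd [0.0015 0.011  0.0017 0.014 ] | seq 68.8 -> s 76.0: DY 13.6 next th 0.011 w 0.028 | if hold -0.050 -0.224
```

```bash
python3 -m handwheel '0 13 0 0 0;0 0 0 0 0;0 0 0 0 0;0 0 0 0 0'|head -1; python3 st.py 0.022 1 5
```

```text
time: 12.82
t 12.87 s 76.9 mm tilt [(0.0145, 0.0202), (0.0184, 0.0203)] [(256, 1094), (234, 1093)] F [-0.7  1.5  8.5]
innov 0.0073
innov 0.0017
x th 0.0186 w 0.024 b 68.8 K 0.086  sd [0.0015 0.0111 0.0016 0.014 ] | seq 67.5 -> s 62.2: DY -14.7 next th 0.031 w -0.025 | if hold 0.097 0.248
```

```bash
sed -i 's/1\/.15\*\*2/1\/.1**2/; s/1\/.02\*\*2/1\/.008**2/g' st.py; python3 -m handwheel '0 -11.5 0 0 0;0 0 0 0 0;0 0 0 0 0;0 0 0 0 0'|head -1; python3 st.py 0.022 1 5
```

```text
time: 13.25
t 13.30 s 63.5 mm tilt [(0.0403, 0.0419), (0.04, 0.042)] [(252, 1089), (253, 1086)] F [ 0.  -1.6  7.5]
innov 0.0051
innov -0.0021
x th 0.0419 w 0.039 b 68.3 K 0.085  sd [0.0015 0.0107 0.0016 0.0139] | seq 67.0 -> s 61.9: DY -1.6 next th 0.045 w -0.033 | if hold 0.052 -0.003
```

```bash
python3 -m handwheel '0 -1 0 0 0;0 0 0 0 0;0 0 0 0 0'|head -1; python3 st.py 0.022 1 4
```

```text
time: 13.6
t 13.65 s 63.6 mm tilt [(0.0397, 0.0419), (0.0384, 0.041)] [(249, 1089), (246, 1087)] F [-0.8  0.7  7.9]
innov -0.0093
innov -0.0010
x th 0.0401 w -0.026 b 70.0 K 0.084  sd [0.0015 0.0109 0.0015 0.0139] | seq 68.8 -> s 70.4: DY 6.9 next th 0.025 w -0.012 | if hold 0.004 -0.115
```

```bash
python3 -m handwheel '0 6.5 0 0 0;0 0 0 0 0;0 0 0 0 0'|head -1; python3 st.py 0.022 1 4
```

```text
time: 13.95
t 14.00 s 70.4 mm tilt [(0.0258, 0.0313), (0.0259, 0.0309)] [(252, 1092), (248, 1092)] F [-0.7  1.   8. ]
innov -0.0007
innov 0.0013
x th 0.0278 w -0.026 b 70.0 K 0.083  sd [0.0015 0.0105 0.0015 0.0138] | seq 68.8 -> s 69.9: DY -0.5 next th 0.021 w -0.002 | if hold 0.023 0.006
```

```bash
python3 -m handwheel '0 -0.5 0 0 0;0 0 0 0 0;0 0 0 0 0;0 0 0 0 0'|head -1; python3 st.py 0.022 1 5
```

```text
time: 14.38
t 14.43 s 70.2 mm tilt [(0.031, 0.0337), (0.0355, 0.0354)] [(258, 1079), (244, 1067)] F [-0.3  1.7  7.6]
innov 0.0102
innov 0.0020
x th 0.0346 w 0.040 b 68.3 K 0.082  sd [0.0015 0.0104 0.0016 0.0138] | seq 67.1 -> s 60.9: DY -9.3 next th 0.045 w -0.031 | if hold 0.087 0.140
```

```bash
python3 -m handwheel '0 -7.5 0 0 0;0 0 0 0 0;0 0 0 0 0;0 0 0 0 0'|head -1; python3 st.py 0.022 1 4
```

```text
time: 14.82
t 14.87 s 61.6 mm tilt [(0.0435, 0.0427), (0.041, 0.0424)] [(254, 1085), (254, 1087)] F [ 0.3 -0.2  7.8]
innov -0.0066
innov -0.0013
x th 0.0422 w -0.018 b 69.4 K 0.082  sd [0.0015 0.0107 0.0016 0.0138] | seq 68.2 -> s 69.1: DY 7.6 next th 0.028 w -0.016 | if hold 0.005 -0.129
```

```bash
python3 -m handwheel '0 6.5 0 0 0;0 0 0 0 0;0 0 0 0 0'|head -1; python3 st.py 0.022 1 4
```

```text
time: 15.17
t 15.22 s 68.8 mm tilt [(0.0267, 0.0313), (0.0253, 0.0303)] [(254, 1092), (244, 1088)] F [-0.   0.8  8.1]
innov -0.0032
innov 0.0007
x th 0.0275 w -0.041 b 69.9 K 0.082  sd [0.0015 0.0108 0.0016 0.0138] | seq 68.7 -> s 71.8: DY 3.0 next th 0.016 w 0.003 | if hold 0.007 -0.042
```

```bash
python3 -m handwheel '0 2 0 0 0;0 0 0 0 0;0 0 0 0 0;0 0 0 0 0'|head -1; python3 st.py 0.022 1 5
```

```text
time: 15.6
t 15.65 s 70.2 mm tilt [(0.0184, 0.0232), (0.0198, 0.0252)] [(232, 1088), (231, 1081)] F [-0.5 -0.7  7.8]
innov 0.0067
innov 0.0021
x th 0.0216 w 0.005 b 68.7 K 0.081  sd [0.0015 0.0104 0.0016 0.0138] | seq 67.5 -> s 66.2: DY -4.0 next th 0.025 w -0.004 | if hold 0.043 0.069
```

```bash
python3 -m handwheel '0 -3 0 0 0;0 0 0 0 0;0 0 0 0 0;0 0 0 0 0'|head -1; python3 st.py 0.022 1 5
```

```text
time: 16.03
t 16.08 s 67.6 mm tilt [(0.0262, 0.0313), (0.0275, 0.0318)] [(250, 1094), (257, 1091)] F [0.2 0.5 8.2]
innov 0.0014
innov -0.0002
x th 0.0297 w 0.024 b 68.5 K 0.081  sd [0.0015 0.0107 0.0016 0.0138] | seq 67.3 -> s 64.1: DY -3.5 next th 0.035 w -0.017 | if hold 0.050 0.047
```

```bash
python3 -m handwheel '0 -3 0 0 0;0 0 0 0 0;0 0 0 0 0;0 0 0 0 0'|head -1; python3 st.py 0.022 1 4
```

```text
time: 16.47
t 16.52 s 64.7 mm tilt [(0.0286, 0.0321), (0.0283, 0.032)] [(264, 1087), (264, 1088)] F [0.6 0.5 8. ]
innov -0.0071
innov 0.0002
x th 0.0300 w -0.019 b 69.5 K 0.080  sd [0.0015 0.0107 0.0016 0.0138] | seq 68.3 -> s 70.2: DY 5.4 next th 0.020 w -0.003 | if hold 0.004 -0.085
```

```bash
python3 -m handwheel '0 4 0 0 0;0 0 0 0 0;0 0 0 0 0;0 0 0 0 0'|head -1; python3 st.py 0.022 1 5
```

```text
time: 16.9
t 16.95 s 68.5 mm tilt [(0.0184, 0.0216), (0.0184, 0.0212)] [(232, 1087), (232, 1088)] F [0.1 0.4 7.7]
innov 0.0012
innov 0.0011
x th 0.0194 w -0.023 b 69.2 K 0.080  sd [0.0015 0.0107 0.0016 0.0138] | seq 68.0 -> s 70.2: DY 1.7 next th 0.014 w 0.010 | if hold 0.007 -0.021
```

```bash
python3 -m handwheel '0 1.5 0 0 0;0 0 0 0 0;0 0 0 0 0;0 0 0 0 0'|head -1; python3 st.py 0.022 1 5
```

```text
time: 17.33
t 17.38 s 69.5 mm tilt [(0.0141, 0.0204), (0.0143, 0.0203)] [(259, 1092), (257, 1094)] F [ 0.7 -0.6  7.2]
innov 0.0046
innov -0.0000
x th 0.0173 w 0.008 b 68.5 K 0.080  sd [0.0015 0.0107 0.0016 0.0137] | seq 67.3 -> s 66.5: DY -3.0 next th 0.023 w 0.001 | if hold 0.036 0.056
```

```bash
python3 -m handwheel '0 -2 0 0 0;0 0 0 0 0;0 0 0 0 0;0 0 0 0 0;0 0 0 0 0'|head -1; python3 st.py 0.022 1 5
```

```text
time: 17.85
t 17.90 s 68.2 mm tilt [(0.0193, 0.0264), (0.0202, 0.0264)] [(232, 1081), (230, 1081)] F [-0.7  0.1  7.3]
innov -0.0032
innov -0.0005
x th 0.0235 w 0.016 b 68.9 K 0.080  sd [0.0015 0.0106 0.0016 0.0138] | seq 67.8 -> s 66.1: DY -2.1 next th 0.028 w -0.007 | if hold 0.037 0.031
```

```bash
python3 -m handwheel '0 -2 0 0 0;0 0 0 0 0;0 0 0 0 0;0 0 0 0 0;0 0 0 0 0'|head -1; python3 st.py -0.04 1 5
```

```text
time: 18.37
t 18.42 s 66.4 mm tilt [(0.0288, 0.0318), (0.0281, 0.032)] [(261, 1089), (265, 1088)] F [-0.8  1.9  8. ]
innov 0.0010
innov -0.0006
x th 0.0303 w 0.005 b 68.9 K 0.080  sd [0.0015 0.0109 0.0017 0.0138] | seq 71.0 -> s 62.6: DY -3.8 next th 0.011 w -0.083 | if hold 0.028 -0.014
```

```bash
python3 -m handwheel '0 -5 0 0 0;0 0 0 0 0;0 0 0 0 0;0 0 0 0 0;0 0 0 0 0'|head -1; python3 st.py -0.08 1 5
```

```text
time: 18.88
t 18.93 s 61.0 mm tilt [(0.0112, 0.0118), (0.0099, 0.008)] [(229, 1089), (245, 1095)] F [0.2 0.4 8.1]
innov -0.0065
innov 0.0024
x th 0.0079 w -0.104 b 69.4 K 0.080  sd [0.0015 0.011  0.0017 0.0138] | seq 73.7 -> s 75.1: DY 14.1 next th -0.052 w -0.062 | if hold -0.115 -0.321
```

```bash
python3 -m handwheel '0 11 0 0 0;0 0 0 0 0;0 0 0 0 0;0 0 0 0 0'|head -1; python3 st.py -0.14 1 5
```

```text
time: 19.32
t 19.37 s 72.9 mm tilt [(-0.0345, -0.0332), (-0.0384, -0.038)] [(248, 1087), (248, 1080)] F [0.4 1.  8.5]
innov 0.0057
innov 0.0006
x th -0.0384 w -0.089 b 68.5 K 0.078  sd [0.0015 0.0114 0.0016 0.0136] | seq 75.8 -> s 71.1: DY -1.8 next th -0.089 w -0.092 | if hold -0.081 -0.059
```

```bash
python3 -m handwheel '0 0 0 0 0;0 0 0 0 0;0 0 0 0 0;0 0 0 0 0'|head -1; python3 st.py -0.19 1 5
```

```text
time: 19.75
t 19.80 s 72.8 mm tilt [(-0.066, -0.0644), (-0.0681, -0.0676)] [(248, 1068), (249, 1065)] F [0.4 1.8 8.8]
innov 0.0023
innov 0.0003
x th -0.0680 w -0.055 b 68.1 K 0.077  sd [0.0015 0.0109 0.0016 0.0131] | seq 77.9 -> s 68.3: DY -4.5 next th -0.116 w -0.126 | if hold -0.096 -0.043
```

```bash
python3 -m handwheel '0 -3 0 0 0;0 0 0 0 0;0 0 0 0 0;0 0 0 0 0;0 0 0 0 0'|head -1; python3 st.py -0.22 1 5
```

```text
time: 20.27
t 20.32 s 69.2 mm tilt [(-0.1091, -0.1048), (-0.1141, -0.111)] [(260, 1062), (257, 1058)] F [-0.1  1.   7.8]
innov -0.0093
innov 0.0002
x th -0.1126 w -0.125 b 69.1 K 0.079  sd [0.0015 0.0108 0.0017 0.0128] | seq 80.7 -> s 81.0: DY 11.8 next th -0.182 w -0.080 | if hold -0.235 -0.297
```

```bash
python3 -m handwheel '0 9 0 0 0;0 0 0 0 0;0 0 0 0 0;0 0 0 0 0'|head -1; python3 st.py -0.23 1 4
```

```text
time: 20.7
t 20.75 s 78.6 mm tilt [(-0.1583, -0.1605), (-0.1666, -0.1657)] [(268, 1047), (271, 1044)] F [-0.5  0.8  7. ]
innov 0.0061
innov -0.0011
x th -0.1657 w -0.108 b 68.4 K 0.078  sd [0.0015 0.0114 0.0018 0.0124] | seq 80.3 -> s 81.9: DY 3.3 next th -0.208 w -0.050 | if hold -0.218 -0.099
```

```bash
python3 -m handwheel '0 0 0 0 0;0 0 0 0 0;0 0 0 0 0;0 0 0 0 0;0 0 0 0 0;0 0 0 0 0'|head -1; python3 st.py -0.23 1 4
```

```text
time: 21.3
t 21.35 s 78.6 mm tilt [(-0.2155, -0.2176), (-0.2196, -0.2199)] [(278, 1033), (280, 1035)] F [0.1 1.  8.8]
innov 0.0041
innov 0.0014
x th -0.2203 w -0.087 b 68.1 K 0.076  sd [0.0015 0.011  0.0022 0.0117] | seq 79.8 -> s 87.0: DY 8.5 next th -0.246 w 0.009 | if hold -0.272 -0.118
```

```bash
python3 -m handwheel '0 -2 0 0 0;0 -3 0 0 0;0 -4 0 0 0;0 -5 0 0 0;0 -5 0 0 0;0 -5 0 0 0;0 -5 0 0 0;0 -5 0 0 0;0 0 0 0 0;0 0 0 0 0'|head -1; python3 st.py -0.23 1 4|head -1
python3 -m handwheel '0 0 0 0 0.6;0 0 0 0 0.6;0 0 0 0 0.6;0 0 0 0 0.6;0 0 -25 0 0.6;0 0 -35 0 0.6;0 0 -35 0 0.6;0 0 -35 0 0.6;0 0 -30 0 0.6;0 0 0 0 0.6;0 0 0 0 0.6;0 0 0 0 0.6'; python3 st.py -0.23 1 4|head -1; python3 - <<'E'
from cell import env
import cv2
cv2.imwrite("pics/end.png",env.snapshot("scene")[:,:,::-1])
E
```

```text
time: 22.23
t 22.28 s 43.4 mm tilt [(-0.2201, -0.22), (-0.2196, -0.2201)] [(281, 1034), (278, 1038)] F [0.4 0.1 7.3]
time: 23.33
ee_pos: [0.4921, -0.1462, 0.2036]
tcp_rot: [0.03, -3.14, -0.001]
force: [-0.6, 0.2, -0.1]
grip_width: 0.0513
gripper_force: 0.0
t 23.38 s 44.5 mm tilt [(-0.2198, -0.2202), (-0.2197, -0.2201)] [(280, 1035), (280, 1037)] F [-0.6  0.2 -0.1]
```

View pics/end.png

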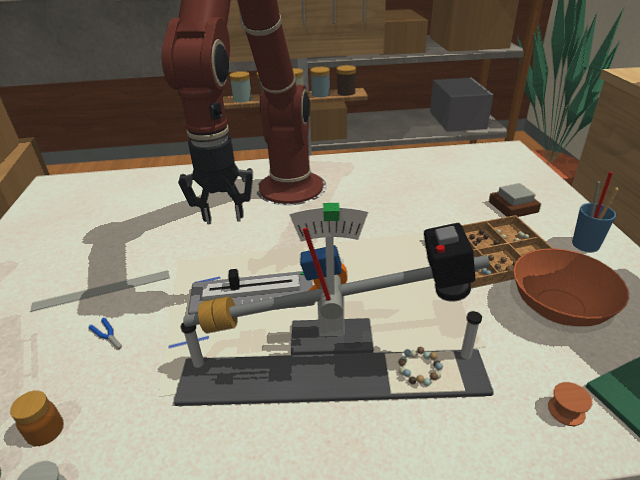

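The picture shows the boom parked, with the pointer tip back at about (306, 230). The grip is free at (234, 280), the gripper is clear above it, and the bracelet has not moved.

```bash
python3 -c "
from cell import env
print(env.sign_off())"
```

```text
the job is handed in; nothing more can be done
None
```

The job is handed in at about 23.5 s: by my camera measurements the pointer was inside the green tab from about 11.0 to 18.9 s, then the boom landed softly at about 0.1 rad/s, and the slider was released with the bracelet untouched; the hand-in returned no verdict.

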